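Refit the agitator of the countertop washer

TASK

Put the washer's clean agitator back: lift it off its drying stand by the grip, lower its shank into the drive well in the middle of the washer's tub, and turn it under light pressure until its cross-shaped tang drops into the hidden drive coupling and the disc lies flat, fully home on the tub floor. Never force it down (pressing hard breaks the coupling), let go of it at the end, and do not disturb the bottles and the spool that stand about.

Things in the scene. Friction and masses are not known exactly. Their poses are not given: they have to be found in the camera images.
- agitator: Loose white plastic agitator, about 0.2 kg, starts upright on the stand. Origin: on its axis at the underside of the disc; z up along the axis. Disc 92 mm wide, 6 mm thick at the edge, with four low fins (to 23 mm above the origin, 41 mm from the axis) and a round post that tapers to 16 mm at z = 46 mm and carries the grip.
- grip (a point): Centre of the agitator's flat grip block, 68 mm above the agitator's origin. The block is 46 mm long along the agitator's x, 16 mm thick along its y, and reaches 19 mm above and below this point: pinch it across y from above. Axes as the agitator's.
- tang_tip (a point): Bottom end of the agitator, on its axis, 36 mm below its origin. Under the disc a round shank 28 mm wide reaches to 26 mm below the origin (its lowest 4.5 mm taper to 23 mm); from there to this point runs a cross-shaped tang: four arms along the agitator's x and y, 24 mm over the tips, 6 mm wide.
- stand: Fixed grey drying stand: a dish 120 mm wide with a raised ring (50 mm wide, 48 mm tall, hole 38 mm wide) on which the agitator's disc rests. Origin under its centre.
- washer: Fixed round white countertop washer: 208 mm across, rim 113 mm above the worktop, tub 150 mm wide inside, control panel at the front (-x, 111 mm from the axis, its knob to 130 mm). Origin under its centre, z up. More than 25 N between agitator and washer breaks it.
- seat (a point): Centre of the mouth of the drive well, level with the flat tub floor, 65 mm above the worktop, on the washer's axis. The well is a round hole 31 mm wide. When the agitator is home its origin lies here; while its tang is not in the slot it stands on the coupling with its origin 10 mm higher, and rises back there if pushed down and released.
- coupling_top (a point): Centre of the coupling's flat top, in the well 26 mm below the seat. Its cross slot (9 mm wide, deeper than the tang) takes the tang at every quarter turn, 7 degrees of play; the slot's angle is random and not measured. It does not turn by hand but is sprung: gives down from 4.5 N on, then 2.5 N/mm, to 12 mm; it jumps up round the tang when they meet, and the push vanishes.
- starch_bottle: small beige bottle with a brown cap, 38x52x135 mm, standing; origin under its centre; leave it be
- stain_lifter: small pale bottle with a blue cap, 40x58x150 mm, standing; origin under its centre; leave it be
- thread_spool: thread spool with wooden flanges, 25 mm across and 50 mm tall, standing; origin under its centre; leave it be
Not all that is in view belongs to the job. What is shaped like the agitator but blue is not meant.

How it is judged:
By the outcome, as a careful person would: the job done as asked, in the order asked, and still so for the second after the job is handed in, with the robot touching nothing.
It also fails if it takes over 59 s, if anything falls off the work surface, if the arm or the gripper's body presses on something with over 40 N, if the wrist force passes 120 N, or if a joint passes its speed limit or range.

ROBOT

A 7-joint arm with a two-finger parallel gripper is mounted at the origin on a cart in front of the work surface, level with it; the furniture and walls round the work are solid. World frame = base frame: x ahead of the robot, y to its left, z up, the work surface at z = 0. Lengths are in m, angles in rad, forces in N, time in s.
With the tool pointing down it reaches from about 0.425 to 0.925 m from the base axis. Payload 6.8 kg.
Tool frame: the origin (TCP) lies midway between the tips of the shut fingers; the grasp point (between the pads) lies 19 mm behind it (r.pinch_z is the z of the grasp point in the tool frame, in m); z points along the fingers, y is the line along which they close (so a half turn about z gives the same grasp; the last joint's range is limited). The gripper opens to 88 mm and grips with 3 to 60 N. Pads are 20 mm wide; open, the fingers measure 115 mm over their backs; the gripper's body (75 mm by 178 mm) begins 61 mm behind the grasp point.
Start: joints at [1.175, 0.477, 0.022, 1.555, -0.011, 1.109, -0.083], TCP at [0.192, -0.647, 0.192] pointing down, gripper open.
Joint ranges: [-2.96, 2.96], [-0.34, 2.1], [-1.41, 1.46], [0.24, 2.44], [-1.37, 4.51], [0.17, 1.92], [-2.96, 2.96]. Speed limits (rad/s): [2.39, 2.39, 3.14, 3.14, 3.14, 3.14, 3.14].

INTERFACE

Orientations are given as a unit quaternion [w, x, y, z].
In Python, from rig import r gives the robot as it stands.
- The arm moves only by the tool send_rows, never from a script. Its argument "increments" is a list of rows, each an object with "turn": the turn, a rotation vector about the tool's x, y, z in degrees, a list of three; "slide": the shift along the tool's x, y, z in m, a list of three; "jaw": the finger opening in m, from 0 to 0.0878. In form: [{"turn": [wx, wy, wz], "slide": [x, y, z], "jaw": jaw}, ...]. A call has 1 to 12 rows; each row shifts and turns the commanded pose from where the row before left it, along the tool's axes as they then stand; what a row does not reach is not made up. A row lasts 1/8 s, in which the tool goes at most 62.5 mm and 10.7 degrees, less where a joint would pass 70% of its speed; a pose out of reach is approached as far as the arm can. A call is refused whole if a number of a shift passes 0.0625 or a number of a turn 10.7, either way. A call with a gripper value outside its range is refused whole. The fingers move at their own pace and stop on an object; "newtons" is the grip in N (left out, the last holds). Time passes only in rows, so rows that do not move let the fingers close. It gives the time, the measured TCP pose, the force, the opening and the grip force at its end, in the units of the state.
- r.get_obs(): the state, without advancing time (a new reading comes with each control period).
- r.snapshot(name): name is "scene" or "top"; returns a dict with "color" (384x512x3 uint8, red, green, blue), "depth" (384x512 float32, m along the optical axis (not along the pixel's ray), 0 where there is no reading), "fx", "fy", "cx", "cy" (pixels), "T" (4x4, takes a point from camera to world coordinates). Camera axes: x right, y down, z forward; pixel columns grow to the right and rows downward; lengths in m; the calibration is good to about 2 mm. A picture is of the moment at which its call begins.
- r.finish_job(): hands the job in; it is judged then, once.
The state is a dict: "t": time; "qpos": joint angles; "joint_velocities": joint speeds; "tau": joint torques, N m; "ee_pos": TCP position; "tcp_rot": TCP orientation; "force": force on the tool from outside, world axes, zero at the start; "moment": the same for the moment, N m; "finger_gap": finger opening in m; "grip_force": force on a finger pad.
Only numpy, scipy, OpenCV 4.12 (cv2) and the standard library are available. Lean on these libraries where they do the work, as an engineer would, in place of code of your own. Each camera call takes 0.05 s, during which the arm holds its last target. There are 200 camera calls.

## Working session

There is one attempt and no reset: what is moved stays moved. The work goes in short steps, Python scripts to look and compute and a tool call to move; the robot and the scene stay as the last step left them, time stands still between calls to the robot, and variables do not carry over. Pictures are saved under pics/ and viewed, at most 10 in all, crops included, and the job is handed in when it is done.

Besides the shell and the picture viewer there is one more tool, called after "Emit:" in YAML: its name, and indented under it one key for each argument. send_rows: Moves the arm, as the interface text tells. Its arguments: {"type":"object","properties":{"increments":{"type":"array","items":{"type":"object","properties":{"turn":{"type":"array","items":{"type":"number"}},"slide":{"type":"array","items":{"type":"number"}},"jaw":{"type":"number"}}}},"newtons":{"type":"number"}},"required":["increments"]}

```bash
mkdir -p pics; cat > h.py <<'E'
from rig import r
import numpy as np, cv2
def snap(n,f):
    s=r.snapshot(n); cv2.imwrite('pics/'+f+'.png',s['color'][:,:,::-1]); np.savez('pics/'+f+'.npz',**s); return s
def pts(s):
    d=s['depth']; v,u=np.mgrid[:d.shape[0],:d.shape[1]]
    P=np.stack([(u-s['cx'])*d/s['fx'],(v-s['cy'])*d/s['fy'],d],-1)
    return P@s['T'][:3,:3].T+s['T'][:3,3]
E
python3 - <<'E'
from h import *
a=snap('top','top1');b=snap('scene','scene1')
o=r.get_obs();print(o, r.pinch_z)
print(a['T'],b['T'])
E
```

```text
{'t': 0.1, 'qpos': array([ 1.17491376,  0.47768907,  0.02235967,  1.55631439, -0.01151578,
        1.10928108, -0.08310576]), 'joint_velocities': array([ 0.00057163, -0.00145848, -0.00182611, -0.00309095, -0.00029862,
        0.00015794,  0.00092209]), 'tau': array([ 4.27941908e-03, -5.84090889e+01,  1.53971683e+00, -2.73314166e+01,
       -5.43377933e-02,  1.31927698e-02,  6.62165985e-05]), 'ee_pos': array([ 0.1914037 , -0.64670114,  0.19091445]), 'tcp_rot': array([-7.64391955e-04,  9.89665733e-01,  1.43391510e-01, -1.64128611e-04]), 'force': array([ 0.54493448, -0.25608977,  0.70299659]), 'moment': array([-0.01007442, -0.0393077 , -0.00715526]), 'grip_force': 0.0, 'finger_gap': 0.08775641751544021} -0.0187
[[ 2.51682061e-02 -9.85960733e-01  1.65069666e-01  2.85753334e-01]
 [-9.99670207e-01 -2.56652603e-02 -8.78617047e-04  4.79726248e-02]
 [ 5.10283785e-03 -1.64993114e-01 -9.86281518e-01  1.39472835e+00]
 [ 0.00000000e+00  0.00000000e+00  0.00000000e+00  1.00000000e+00]] [[-0.60037223 -0.35409549  0.71705618 -0.37906356]
 [-0.79971961  0.26730296 -0.53758504  0.68847921]
 [-0.00131481 -0.89619502 -0.44365838  0.66123722]
 [ 0.          0.          0.          1.        ]]
```

View pics/top1.png

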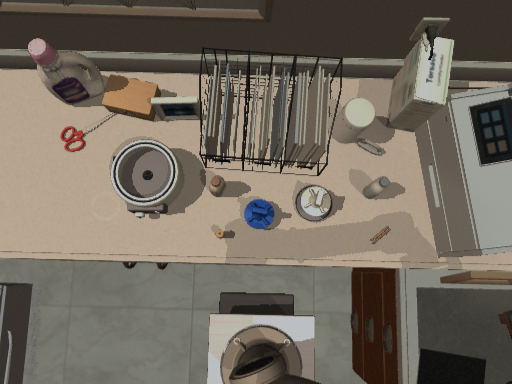

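View pics/scene1.png

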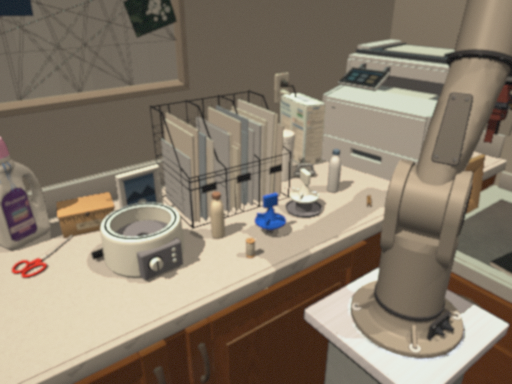

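Top view: white agitator on its stand around (314,203), washer centred near (147,174), blue decoy (260,213), starch bottle (217,184), spool (219,232), stain lifter (376,187).

```bash
python3 - <<'E'
from h import *
s=dict(np.load('pics/top1.npz'));P=pts(s)
def reg(c0,c1,r0,r1,zl,zh):
    Q=P[r0:r1,c0:c1].reshape(-1,3);m=(s['depth'][r0:r1,c0:c1].ravel()>0)&(Q[:,2]>zl)&(Q[:,2]<zh);return Q[m]
print('table',np.median(reg(50,100,200,240,-.05,.05)[:,2]))
W=reg(100,195,125,225,.108,.125);print('rim',len(W),W.min(0),W.max(0))
def circ(Q):
    A=np.c_[2*Q[:,:2],np.ones(len(Q))];x=np.linalg.lstsq(A,(Q[:,:2]**2).sum(1),rcond=None)[0];return x[:2],np.sqrt(x[2]+x[:2]@x[:2])
print(circ(W))
A=reg(285,345,175,230,-.01,.2)
print('hist',np.histogram(A[:,2],bins=np.arange(-.01,.18,.01)))
G=A[(A[:,2]>.118)];print('grip',len(G),G.mean(0),G.min(0),G.max(0))
print(cv2.minAreaRect((G[:,:2]*1000).astype(np.float32)))
D=A[(A[:,2]>.045)&(A[:,2]<.062)];print('disc',len(D),circ(D),D.min(0),D.max(0))
for n,b in dict(starch=(203,228,168,200),spool=(210,230,222,242),stain=(360,392,172,202),blue=(240,278,195,232)).items():
    Q=reg(*b,.02,.2);print(n,Q.min(0),Q.max(0))
for n,(c0,c1,r0,r1) in dict(ag=(280,350,170,235),wa=(105,190,130,220)).items():
    cv2.imwrite(f'pics/{n}.png',cv2.resize(s['color'][r0:r1,c0:c1,::-1],None,fx=6,fy=6,interpolation=cv2.INTER_CUBIC))
E
```

```text
table 0.00031663579432672506
rim 1146 [0.45904349 0.26036678 0.10800179] [0.65803538 0.45592943 0.11960965]
(array([0.55849308, 0.35780215]), np.float64(0.08854797365807725))
hist (array([ 986, 1479,  112,    0,    0,    9,  406,  120,   53,    8,    4,
          6,    9,    9,   84,    1,    0,    0]), array([-0.01,  0.  ,  0.01,  0.02,  0.03,  0.04,  0.05,  0.06,  0.07,
        0.08,  0.09,  0.1 ,  0.11,  0.12,  0.13,  0.14,  0.15,  0.16,
        0.17]))
grip 95 [ 0.49227009 -0.1523527   0.13396433] [ 0.47057243 -0.16357837  0.11979994] [ 0.51511693 -0.1409355   0.14088807]
((492.9565124511719, -152.963623046875), (15.602109909057617, 44.693359375), 74.6761245727539)
disc 462 (array([ 0.49422101, -0.15379229]), np.float64(0.03666652183481999)) [ 0.44968173 -0.19831524  0.04705444] [ 0.53972256 -0.10917873  0.06193241]
starch [0.50556802 0.12154162 0.02048144] [0.55585751 0.16716049 0.13979991]
spool [0.37696767 0.12323132 0.02673924] [0.40072536 0.14484136 0.05540928]
stain [ 0.51361474 -0.36067066  0.02068288] [ 0.56389491 -0.3074537   0.15529726]
blue [ 0.40714187 -0.02628683  0.0352685 ] [0.49669527 0.06229509 0.12895257]
```

View pics/ag.png

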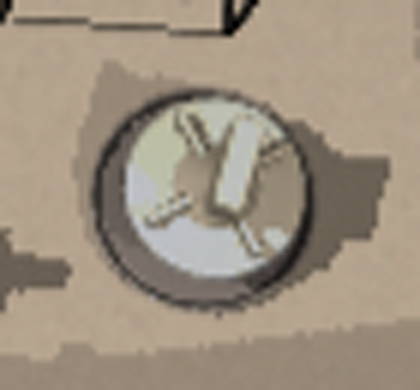

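View pics/wa.png

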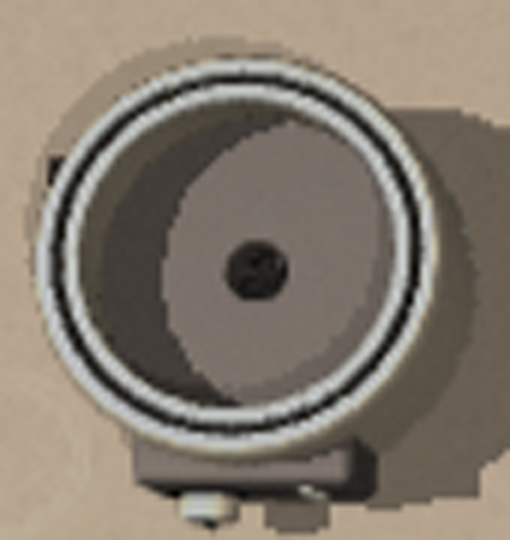

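Emit:
send_rows:
  increments:
    - {"turn":[0,0,10.6],"slide":[0,0,-0.02],"jaw":0.0878}
    - {"turn":[0,0,10.6],"slide":[0,0,-0.02]}
    - {"turn":[0,0,10.6],"slide":[0,0,0]}
    - {"slide":[0.016,-0.055,0]}
    - {"slide":[0.016,-0.055,0]}
    - {"slide":[0.016,-0.055,0]}
    - {"slide":[0.016,-0.055,0]}
    - {"slide":[0.016,-0.055,0]}
    - {"slide":[0.016,-0.055,0]}
    - {"slide":[0.016,-0.055,0]}
    - {"slide":[0.016,-0.055,0]}
    - {"slide":[0.016,-0.055,0]}
  newtons: 30

```text
$.increments[1]: bad value
```

```bash
cat >> h.py <<'E'
from scipy.spatial.transform import Rotation as R
def to(x,y,z,agyaw=None):
    o=r.get_obs();q=o['tcp_rot'];M=R.from_quat([q[1],q[2],q[3],q[0]]).as_matrix()
    yaw=np.degrees(np.arctan2(M[1,0],M[0,0]))
    print('t',o['t'],'pos',o['ee_pos'].round(4),'yawx',yaw.round(2),'tilt',M[:,2].round(4),'j',o['qpos'].round(2),'F',o['force'].round(2),'gap',round(o['finger_gap'],4))
    print('local delta',(M.T@(np.array([x,y,z])-o['ee_pos'])).round(4), 'turn z',None if agyaw is None else yaw-agyaw)
def ray(s,u,v,z):
    d=s['T'][:3,:3]@[(u-s['cx'])/s['fx'],(v-s['cy'])/s['fy'],1];c=s['T'][:3,3];return c+d*(z-c[2])/d[2]
E
python3 - <<'E'
from h import *
to(.4935,-.1535,.15,-15.3)
s=dict(np.load('pics/top1.npz'))
# well mouth by dark blob
g=s['color'].sum(2);print(ray(s,147.5,174.7,.065))
m=np.argwhere(g[165:185,138:158]<140);print(len(m),m.mean(0)+[165,138]);v,u=m.mean(0)+[165,138];print(ray(s,u,v,.065),ray(s,u,v,.05))
E
```

```text
t 0.1 pos [ 0.1914 -0.6467  0.1909] yawx 16.49 tilt [-5.0e-04  1.5e-03 -1.0e+00] j [ 1.17  0.48  0.02  1.56 -0.01  1.11 -0.08] F [ 0.54 -0.26  0.7 ] gap 0.0878
local delta [ 0.4297 -0.3871  0.0415] turn z 31.7883020889331
[0.55872854 0.35802952 0.065     ]
69 [175.07246377 147.23188406]
[0.55755391 0.35876979 0.065     ] [0.56061996 0.36227574 0.05      ]
```

Emit:
send_rows:
  increments:
    - {"turn":[0,0,10.6],"slide":[0,0,-0.02],"jaw":0.0878}
    - {"turn":[0,0,10.6],"slide":[0,0,-0.02],"jaw":0.0878}
    - {"turn":[0,0,10.6],"slide":[0,0,0],"jaw":0.0878}
    - {"turn":[0,0,0],"slide":[0.016,-0.055,0],"jaw":0.0878}
    - {"turn":[0,0,0],"slide":[0.016,-0.055,0],"jaw":0.0878}
    - {"turn":[0,0,0],"slide":[0.016,-0.055,0],"jaw":0.0878}
    - {"turn":[0,0,0],"slide":[0.016,-0.055,0],"jaw":0.0878}
    - {"turn":[0,0,0],"slide":[0.016,-0.055,0],"jaw":0.0878}
    - {"turn":[0,0,0],"slide":[0.016,-0.055,0],"jaw":0.0878}
    - {"turn":[0,0,0],"slide":[0.016,-0.055,0],"jaw":0.0878}
    - {"turn":[0,0,0],"slide":[0.016,-0.055,0],"jaw":0.0878}
    - {"turn":[0,0,0],"slide":[0.016,-0.055,0],"jaw":0.0878}
  newtons: 30

```text
t: 1.6
ee_pos: [0.4617, -0.2061, 0.2316]
tcp_rot: [0.0, 0.991, -0.133, -0.0]
force: [0.9, -0.6, -0.3]
finger_gap: 0.0877
grip_force: 0.0
```

```bash
python3 -c "
from h import *
to(.4935,-.1535,.098,-15.3)"
```

```text
t 1.6 pos [ 0.4617 -0.2061  0.2316] yawx -15.32 tilt [-2.e-04 -1.e-04 -1.e+00] j [ 0.43  0.17 -0.15  1.9   0.03  1.08 -1.57] F [ 0.85 -0.58 -0.32] gap 0.0877
local delta [ 0.0168 -0.0592  0.1336] turn z -0.021041375639901716
```

Emit:
send_rows:
  increments:
    - {"turn":[0,0,0],"slide":[0.008,-0.03,0],"jaw":0.0878}
    - {"turn":[0,0,0],"slide":[0.009,-0.029,0],"jaw":0.0878}
    - {"turn":[0,0,0],"slide":[0,0,0.03],"jaw":0.0878}
    - {"turn":[0,0,0],"slide":[0,0,0.03],"jaw":0.0878}
    - {"turn":[0,0,0],"slide":[0,0,0],"jaw":0.0878}

```text
t: 2.22
ee_pos: [0.4911, -0.1549, 0.1696]
tcp_rot: [-0.0, 0.991, -0.133, -0.003]
force: [-0.3, -0.6, 0.8]
finger_gap: 0.0878
grip_force: 0.0
```

```bash
python3 - <<'E'
from h import *
to(.4935,-.1535,.098,-15.3)
a=snap('top','top2');b=snap('scene','sc2')
i=cv2.resize(a['color'][160:250,260:370,::-1],None,fx=4,fy=4);j=cv2.resize(b['color'][130:250,240:350,::-1],(330,360))
cv2.imwrite('pics/g2.png',np.hstack([i,j]))
E
```

```text
t 2.225 pos [ 0.4911 -0.1549  0.1696] yawx -15.29 tilt [-0.0051  0.0012 -1.    ] j [ 0.35  0.25 -0.19  1.94  0.06  0.96 -1.71] F [-0.33 -0.63  0.84] gap 0.0878
local delta [ 0.0023 -0.002   0.0716] turn z 0.006342936101813024
```

View pics/g2.png

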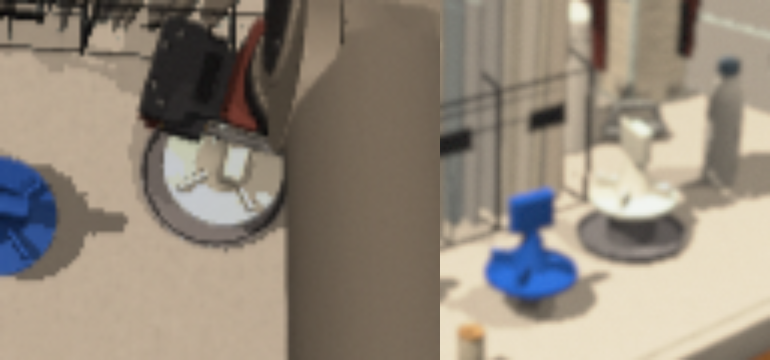

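Gripper sits above the white agitator (grip block at about (235,160) in the crop, fingers either side in the scene view). Descend and grip.

Emit:
send_rows:
  increments:
    - {"turn":[0,0,0],"slide":[0.001,-0.001,0.025],"jaw":0.0878}
    - {"turn":[0,0,0],"slide":[0,0,0.025],"jaw":0.0878}
    - {"turn":[0,0,0],"slide":[0,0,0.02],"jaw":0.0878}
    - {"turn":[0,0,0],"slide":[0,0,0],"jaw":0.0878}
    - {"turn":[0,0,0],"slide":[0,0,0],"jaw":0.0878}
    - {"turn":[0,0,0],"slide":[0,0,0],"jaw":0.0878}

```text
t: 3.08
ee_pos: [0.4954, -0.155, 0.1031]
tcp_rot: [0.0, 0.991, -0.133, 0.001]
force: [-0.7, -0.9, 1.4]
finger_gap: 0.0878
grip_force: 0.0
```

```bash
python3 -c "
from h import *
to(.4935,-.1535,.098,-15.3)"
```

```text
t 3.075 pos [ 0.4954 -0.155   0.1031] yawx -15.32 tilt [ 2.2e-03 -6.0e-04 -1.0e+00] j [ 0.33  0.34 -0.18  2.    0.08  0.81 -1.73] F [-0.71 -0.87  1.39] gap 0.0878
local delta [-0.0022 -0.001   0.0051] turn z -0.023750339514915453
```

Emit:
send_rows:
  increments:
    - {"turn":[0,0,0],"slide":[-0.002,-0.001,0.005],"jaw":0.0878}
    - {"turn":[0,0,0],"slide":[0,0,0],"jaw":0.03}
    - {"turn":[0,0,0],"slide":[0,0,0],"jaw":0.01}
    - {"turn":[0,0,0],"slide":[0,0,0],"jaw":0.01}
    - {"turn":[0,0,0],"slide":[0,0,0],"jaw":0.01}
    - {"turn":[0,0,0],"slide":[0,0,0],"jaw":0.01}

```text
t: 3.82
ee_pos: [0.4928, -0.1533, 0.0968]
tcp_rot: [0.0, 0.991, -0.133, 0.0]
force: [-0.8, 0.5, -0.2]
finger_gap: 0.0415
grip_force: 0.0
```

```bash
python3 -c "
from h import *
to(.4935,-.1535,.098,-15.3)"
```

```text
t 3.825 pos [ 0.4928 -0.1533  0.0968] yawx -15.31 tilt [ 1.e-04 -0.e+00 -1.e+00] j [ 0.33  0.34 -0.18  2.01  0.09  0.79 -1.74] F [-0.8   0.54 -0.25] gap 0.0415
local delta [ 0.0007  0.     -0.0012] turn z -0.013321162401462416
```

Emit:
send_rows:
  increments:
    - {"turn":[0,0,0],"slide":[0,0,0],"jaw":0.01}
    - {"turn":[0,0,0],"slide":[0,0,0],"jaw":0.01}
    - {"turn":[0,0,0],"slide":[0,0,0],"jaw":0.01}
    - {"turn":[0,0,0],"slide":[0,0,0],"jaw":0.01}
    - {"turn":[0,0,0],"slide":[0,0,0],"jaw":0.01}
    - {"turn":[0,0,0],"slide":[0,0,0],"jaw":0.01}

```text
t: 4.58
ee_pos: [0.4927, -0.1533, 0.0967]
tcp_rot: [0.0, 0.991, -0.133, -0.0]
force: [0.0, -1.5, -1.1]
finger_gap: 0.0156
grip_force: 30.0
```

```bash
python3 -c "
from h import *
to(.4935,-.1535,.098,-15.3)"
```

```text
t 4.575 pos [ 0.4927 -0.1533  0.0967] yawx -15.31 tilt [-0.e+00 -1.e-04 -1.e+00] j [ 0.33  0.34 -0.18  2.01  0.09  0.79 -1.74] F [ 0.04 -1.45 -1.13] gap 0.0156
local delta [ 0.0008  0.     -0.0013] turn z -0.011964278094865222
```

Emit:
send_rows:
  increments:
    - {"turn":[0,0,0],"slide":[0,0,-0.02],"jaw":0.01}
    - {"turn":[0,0,0],"slide":[0,0,-0.035],"jaw":0.01}
    - {"turn":[0,0,-10],"slide":[0,0,-0.04],"jaw":0.01}
    - {"turn":[0,0,-10],"slide":[0,0,-0.04],"jaw":0.01}
    - {"turn":[0,0,-10],"slide":[0,0,-0.04],"jaw":0.01}
    - {"turn":[0,0,-10],"slide":[0,0,0],"jaw":0.01}
    - {"turn":[0,0,0],"slide":[0,0,0],"jaw":0.01}

```text
t: 5.45
ee_pos: [0.4923, -0.1531, 0.2715]
tcp_rot: [-0.0, 0.977, 0.213, -0.0]
force: [-0.3, 0.5, -2.0]
finger_gap: 0.0157
grip_force: 30.0
```

```bash
python3 -c "
from h import *
to(.5585,.358,.27,24.7)"
```

```text
t 5.45 pos [ 0.4923 -0.1531  0.2715] yawx 24.6 tilt [-6.e-04  2.e-04 -1.e+00] j [ 0.43  0.16 -0.28  1.81  0.05  1.17 -1.01] F [-0.33  0.49 -2.05] gap 0.0157
local delta [ 0.273  -0.4372  0.0016] turn z -0.10002982224200707
```

Emit:
send_rows:
  increments:
    - {"turn":[0,0,0],"slide":[0.0135,-0.0217,0],"jaw":0.01}
    - {"turn":[0,0,0],"slide":[0.0273,-0.0437,0],"jaw":0.01}
    - {"turn":[0,0,0],"slide":[0.0273,-0.0437,0],"jaw":0.01}
    - {"turn":[0,0,0],"slide":[0.0273,-0.0437,0],"jaw":0.01}
    - {"turn":[0,0,0],"slide":[0.0273,-0.0437,0],"jaw":0.01}
    - {"turn":[0,0,0],"slide":[0.0273,-0.0437,0],"jaw":0.01}
    - {"turn":[0,0,0],"slide":[0.0273,-0.0437,0],"jaw":0.01}
    - {"turn":[0,0,0],"slide":[0.0273,-0.0437,0],"jaw":0.01}
    - {"turn":[0,0,0],"slide":[0.0273,-0.0437,0],"jaw":0.01}
    - {"turn":[0,0,0],"slide":[0.0273,-0.0437,0],"jaw":0.01}
    - {"turn":[0,0,0],"slide":[0.0135,-0.0217,0],"jaw":0.01}
    - {"turn":[0,0,0],"slide":[0,0,0],"jaw":0.01}

```text
t: 6.95
ee_pos: [0.5564, 0.3598, 0.2698]
tcp_rot: [-0.0, 0.977, 0.214, -0.002]
force: [-0.2, 0.3, -2.7]
finger_gap: 0.0158
grip_force: 30.0
```

```bash
python3 - <<'E'
from h import *
to(.5585,.358,.17,24.7)
a=snap('top','top3');b=snap('scene','sc3')
i=cv2.resize(a['color'][110:230,80:220,::-1],(420,360));j=cv2.resize(b['color'][90:300,70:260,::-1],(326,360))
cv2.imwrite('pics/g3.png',np.hstack([i,j]))
# disc circle fit from both clouds at disc height
o=r.get_obs();z0=o['ee_pos'][2]-.0487
for s in(a,b):
    P=pts(s).reshape(-1,3);m=(abs(P[:,2]-z0-.004)<.006)&(np.hypot(P[:,0]-.5585,P[:,1]-.358)<.07)&(s['depth'].ravel()>0);Q=P[m]
    print(m.sum(),Q.min(0) if m.sum() else '',Q.max(0) if m.sum() else '')
E
```

```text
t 6.95 pos [0.5564 0.3598 0.2698] yawx 24.72 tilt [-3.3e-03 -2.0e-04 -1.0e+00] j [-0.3   0.45 -0.53  1.46  0.23  1.29 -1.99] F [-0.2   0.26 -2.7 ] gap 0.0158
local delta [0.0014 0.0026 0.0998] turn z 0.017006740416782407
0  
318 [0.50802944 0.31538221 0.21990937] [0.58490569 0.40608933 0.23163457]
```

View pics/g3.png

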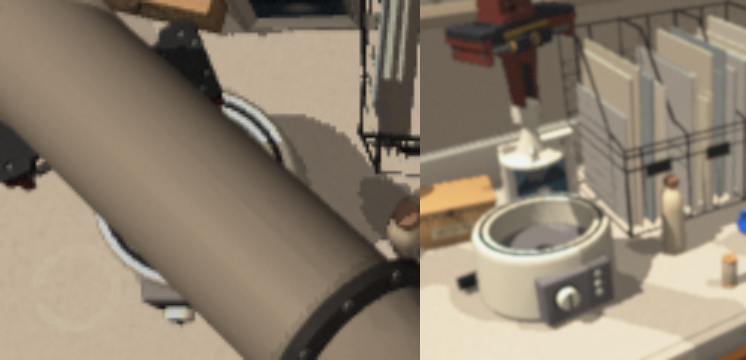

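The agitator hangs upright in the gripper above the washer, clear of the bottles. Lower it.

Emit:
send_rows:
  increments:
    - {"turn":[0,0,0],"slide":[0,0.001,0.025],"jaw":0.01}
    - {"turn":[0,0,0],"slide":[0,0,0.03],"jaw":0.01}
    - {"turn":[0,0,0],"slide":[0,0,0.025],"jaw":0.01}
    - {"turn":[0,0,0],"slide":[0,0,0.018],"jaw":0.01}
    - {"turn":[0,0,0],"slide":[0,0,0],"jaw":0.01}
    - {"turn":[0,0,0],"slide":[0,0,0],"jaw":0.01}

```text
t: 7.8
ee_pos: [0.5592, 0.3567, 0.1748]
tcp_rot: [-0.0, 0.977, 0.213, 0.001]
force: [0.6, 0.2, -1.8]
finger_gap: 0.0158
grip_force: 30.0
```

```bash
python3 - <<'E'
from h import *
to(.5585,.358,.15,24.7)
E
```

```text
t 7.8 pos [0.5592 0.3567 0.1748] yawx 24.64 tilt [ 1.3e-03  8.0e-04 -1.0e+00] j [-0.3   0.52 -0.51  1.58  0.28  1.11 -2.02] F [ 0.65  0.22 -1.83] gap 0.0158
local delta [-0.0001 -0.0015  0.0248] turn z -0.05874212109189614
```

Emit:
send_rows:
  increments:
    - {"turn":[0,0,0],"slide":[0,-0.0015,0.01],"jaw":0.01}
    - {"turn":[0,0,0],"slide":[0,0,0.008],"jaw":0.01}
    - {"turn":[0,0,0],"slide":[0,0,0.006],"jaw":0.01}
    - {"turn":[0,0,0],"slide":[0,0,0],"jaw":0.01}
    - {"turn":[0,0,0],"slide":[0,0,0],"jaw":0.01}

```text
t: 8.43
ee_pos: [0.558, 0.358, 0.1499]
tcp_rot: [-0.0, 0.977, 0.214, 0.0]
force: [1.3, 0.5, -2.2]
finger_gap: 0.0155
grip_force: 30.0
```

```bash
python3 - <<'E'
from h import *
to(.5585,.358,.15,24.7)
E
```

```text
t 8.425 pos [0.558  0.358  0.1499] yawx 24.69 tilt [ 2.e-04  2.e-04 -1.e+00] j [-0.31  0.55 -0.51  1.6   0.29  1.07 -2.03] F [ 1.26  0.5  -2.17] gap 0.0155
local delta [ 0.0004  0.0002 -0.0001] turn z -0.009079094601037951
```

Emit:
send_rows:
  increments:
    - {"turn":[0,0,0],"slide":[0,0,0.004],"jaw":0.01}
    - {"turn":[0,0,0],"slide":[0,0,0.004],"jaw":0.01}
    - {"turn":[0,0,0],"slide":[0,0,0],"jaw":0.01}

```text
t: 8.8
ee_pos: [0.5576, 0.3576, 0.1412]
tcp_rot: [0.0, 0.977, 0.214, -0.0]
force: [-0.5, -0.1, -2.4]
finger_gap: 0.0151
grip_force: 30.0
```

Emit:
send_rows:
  increments:
    - {"turn":[0,0,0],"slide":[0,0,0.003],"jaw":0.01}
    - {"turn":[0,0,0],"slide":[0,0,0.003],"jaw":0.01}
    - {"turn":[0,0,0],"slide":[0,0,0],"jaw":0.01}

```text
t: 9.18
ee_pos: [0.5577, 0.3577, 0.1354]
tcp_rot: [0.0, 0.977, 0.214, -0.0]
force: [-0.6, -0.1, -2.9]
finger_gap: 0.0157
grip_force: 30.0
```

Emit:
send_rows:
  increments:
    - {"turn":[0,0,0],"slide":[0,0,0.003],"jaw":0.01}
    - {"turn":[0,0,0],"slide":[0,0,0.003],"jaw":0.01}
    - {"turn":[0,0,0],"slide":[0,0,0],"jaw":0.01}

```text
t: 9.55
ee_pos: [0.5577, 0.3577, 0.1294]
tcp_rot: [0.0, 0.977, 0.214, -0.0]
force: [-0.6, 0.1, -2.1]
finger_gap: 0.0159
grip_force: 30.0
```

Emit:
send_rows:
  increments:
    - {"turn":[0,0,0],"slide":[0,0,0.002],"jaw":0.01}
    - {"turn":[0,0,0],"slide":[0,0,0.002],"jaw":0.01}
    - {"turn":[0,0,0],"slide":[0,0,0],"jaw":0.01}

```text
t: 9.93
ee_pos: [0.5578, 0.3578, 0.1255]
tcp_rot: [0.0, 0.977, 0.214, -0.0]
force: [-0.5, 0.1, -2.2]
finger_gap: 0.0159
grip_force: 30.0
```

Emit:
send_rows:
  increments:
    - {"turn":[0,0,0],"slide":[0,0,0.002],"jaw":0.01}
    - {"turn":[0,0,0],"slide":[0,0,0],"jaw":0.01}

```text
t: 10.18
ee_pos: [0.5578, 0.3578, 0.1236]
tcp_rot: [0.0, 0.977, 0.214, -0.0]
force: [0.2, -0.9, -2.3]
finger_gap: 0.0155
grip_force: 30.0
```

Emit:
send_rows:
  increments:
    - {"turn":[0,0,0],"slide":[0,0,0.001],"jaw":0.01}
    - {"turn":[0,0,0],"slide":[0,0,0],"jaw":0.01}

```text
t: 10.42
ee_pos: [0.5579, 0.3578, 0.1227]
tcp_rot: [0.0, 0.977, 0.214, -0.0]
force: [-0.1, 0.2, -3.1]
finger_gap: 0.0156
grip_force: 30.0
```

Emit:
send_rows:
  increments:
    - {"turn":[0,0,0],"slide":[0,0,0.001],"jaw":0.01}
    - {"turn":[0,0,0],"slide":[0,0,0],"jaw":0.01}

```text
t: 10.68
ee_pos: [0.5579, 0.3578, 0.1217]
tcp_rot: [0.0, 0.977, 0.214, -0.0]
force: [-0.0, 0.5, -3.6]
finger_gap: 0.0156
grip_force: 30.0
```

Emit:
send_rows:
  increments:
    - {"turn":[0,0,0],"slide":[0,0,0.001],"jaw":0.01}
    - {"turn":[0,0,0],"slide":[0,0,0],"jaw":0.01}

```text
t: 10.92
ee_pos: [0.5578, 0.3579, 0.1206]
tcp_rot: [0.0, 0.977, 0.214, -0.0]
force: [0.6, -0.4, -2.0]
finger_gap: 0.0158
grip_force: 30.0
```

Emit:
send_rows:
  increments:
    - {"turn":[0,0,0],"slide":[0,0,0.001],"jaw":0.01}
    - {"turn":[0,0,0],"slide":[0,0,0],"jaw":0.01}

```text
t: 11.18
ee_pos: [0.5578, 0.3579, 0.1196]
tcp_rot: [0.0, 0.977, 0.214, -0.0]
force: [0.2, 0.0, -2.3]
finger_gap: 0.0159
grip_force: 30.0
```

Emit:
send_rows:
  increments:
    - {"turn":[0,0,0],"slide":[0,0,0.001],"jaw":0.01}
    - {"turn":[0,0,0],"slide":[0,0,0.001],"jaw":0.01}
    - {"turn":[0,0,0],"slide":[0,0,0],"jaw":0.01}

```text
t: 11.55
ee_pos: [0.5578, 0.3578, 0.1176]
tcp_rot: [0.0, 0.977, 0.214, -0.0]
force: [-0.0, 0.2, -2.3]
finger_gap: 0.0159
grip_force: 30.0
```

Emit:
send_rows:
  increments:
    - {"turn":[0,0,0],"slide":[0,0,0.001],"jaw":0.01}
    - {"turn":[0,0,0],"slide":[0,0,0.001],"jaw":0.01}
    - {"turn":[0,0,0],"slide":[0,0,0],"jaw":0.01}

```text
t: 11.92
ee_pos: [0.5579, 0.3579, 0.1156]
tcp_rot: [0.0, 0.977, 0.214, -0.0]
force: [-0.1, -0.1, -2.6]
finger_gap: 0.0155
grip_force: 30.0
```

```bash
python3 - <<'E'
from h import *
to(.5585,.358,.1137,24.7)
b=snap('scene','sc4')
cv2.imwrite('pics/g4.png',cv2.resize(b['color'][130:290,70:230,::-1],(600,600),interpolation=cv2.INTER_CUBIC))
E
```

```text
t 11.925 pos [0.5579 0.3579 0.1156] yawx 24.69 tilt [-1.e-04 -1.e-04 -1.e+00] j [-0.32  0.58 -0.5   1.63  0.31  1.01 -2.05] F [-0.09 -0.1  -2.59] gap 0.0155
local delta [0.0006 0.0002 0.0019] turn z -0.01118962387955591
```

View pics/g4.png

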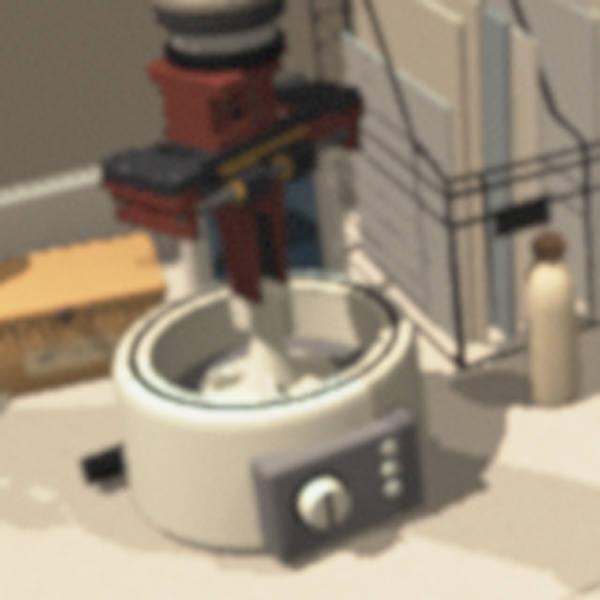

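Emit:
send_rows:
  increments:
    - {"turn":[0,0,0],"slide":[0,0,0.001],"jaw":0.01}
    - {"turn":[0,0,0],"slide":[0,0,0.001],"jaw":0.01}
    - {"turn":[0,0,0],"slide":[0,0,0],"jaw":0.01}

```text
t: 12.35
ee_pos: [0.5579, 0.3579, 0.1139]
tcp_rot: [0.0, 0.977, 0.214, 0.0]
force: [-0.4, -0.5, -0.2]
finger_gap: 0.0156
grip_force: 30.0
```

```bash
python3 - <<'E'
from h import *
to(.5585,.358,.1137,24.7)
for s in (dict(np.load('pics/sc1.npz')) if 0 else dict(np.load('pics/scene1.npz')),r.snapshot('scene'),dict(np.load('pics/sc3.npz'))):
    P=pts(s).reshape(-1,3);d=np.hypot(P[:,0]-.558,P[:,1]-.358);ok=s['depth'].ravel()>0
    for lo,hi in((0,.046),(.05,.072)):
        m=ok&(d<hi)&(d>lo);print(lo,np.histogram(P[m,2],np.arange(.055,.16,.005))[0])
    m=ok&(d<.1)&(d>.0)&(P[:,2]>.1)&(P[:,2]<.125);print('rim z',np.percentile(P[m,2],[50,90]))
E
```

```text
t 12.35 pos [0.5579 0.3579 0.1139] yawx 24.69 tilt [ 1.e-04 -1.e-04 -1.e+00] j [-0.32  0.58 -0.5   1.63  0.31  1.01 -2.05] F [-0.42 -0.48 -0.2 ] gap 0.0156
local delta [0.0006 0.0001 0.0002] turn z -0.013882159091039625
0 [ 14 167  67   0   0   0   0   0   0   0   0   0   0   0   0   0   0   0
   0   0]
0.05 [  0 171  65   0   0   0   0   0   0   1   0   0   0   0   0   0   0   0
   0   0]
rim z [0.10939882 0.11183401]
0 [ 0  0  3 65 68 61 59 28 23 21 15  8 20 29 24 32 27 14 32 48]
0.05 [  0 110  65   0   0   0   0   0   0   0   0   0   0   0   0   0   0   0
   0   0]
rim z [0.10944994 0.11222152]
0 [ 14 157  75   0   0   0   0   0   0   0   0   0   0   0   0   0   0   0
   0   0]
0.05 [  0 155  82   0   0   0   0   0   0   0   0   1   0   0   0   0   0   0
   0   0]
rim z [0.10935479 0.11167574]
```

Disc top at ~0.071 m and no spring push: the tang found the slot directly. One small press to confirm the floor contact, then release.

Emit:
send_rows:
  increments:
    - {"turn":[0,0,0],"slide":[0,0,0.0005],"jaw":0.01}
    - {"turn":[0,0,0],"slide":[0,0,0],"jaw":0.01}

```text
t: 12.65
ee_pos: [0.558, 0.3579, 0.1138]
tcp_rot: [0.0, 0.977, 0.214, 0.0]
force: [-2.1, -2.9, 4.4]
finger_gap: 0.0155
grip_force: 30.0
```

Emit:
send_rows:
  increments:
    - {"turn":[0,0,0],"slide":[0,0,0],"jaw":0.06}
    - {"turn":[0,0,0],"slide":[0,0,0],"jaw":0.06}
    - {"turn":[0,0,0],"slide":[0,0,0],"jaw":0.06}
    - {"turn":[0,0,0],"slide":[0,0,0],"jaw":0.06}
    - {"turn":[0,0,0],"slide":[0,0,-0.01],"jaw":0.06}
    - {"turn":[0,0,0],"slide":[0,0,-0.03],"jaw":0.06}
    - {"turn":[0,0,0],"slide":[0,0,-0.03],"jaw":0.06}
    - {"turn":[0,0,0],"slide":[0,0,-0.04],"jaw":0.06}
    - {"turn":[0,0,0],"slide":[0,0,-0.04],"jaw":0.06}
    - {"turn":[0,0,0],"slide":[0,0,0],"jaw":0.06}
    - {"turn":[0,0,0],"slide":[0,0,0],"jaw":0.06}

```text
t: 14.02
ee_pos: [0.5577, 0.3577, 0.2632]
tcp_rot: [0.0, 0.977, 0.214, -0.0]
force: [-0.0, -0.3, -0.5]
finger_gap: 0.0601
grip_force: 0.0
```

```bash
python3 - <<'E'
from h import *
to(.5585,.358,.1137,24.7)
s=snap('scene','sc5')
P=pts(s).reshape(-1,3);d=np.hypot(P[:,0]-.558,P[:,1]-.358);m=(s['depth'].ravel()>0)&(d<.046)
print(np.histogram(P[m,2],np.arange(.055,.18,.005)));Q=P[m&(P[:,2]<.16)];print('top',Q[:,2].max(),Q[Q[:,2]>.14].mean(0))
cv2.imwrite('pics/g5.png',cv2.resize(s['color'][90:290,70:270,::-1],(600,600),interpolation=cv2.INTER_CUBIC))
E
```

```text
t 14.025 pos [0.5577 0.3577 0.2632] yawx 24.69 tilt [ 0.e+00 -3.e-04 -1.e+00] j [-0.3   0.46 -0.53  1.47  0.23  1.28 -1.99] F [-0.05 -0.27 -0.55] gap 0.0601
local delta [0.0009 0.     0.1495] turn z -0.006060149464317988
(array([ 0,  0,  3, 64, 68, 61, 66, 27, 20, 20, 13, 10, 24, 26, 28, 30, 29,
       26, 39, 40,  0,  0,  0,  0]), array([0.055, 0.06 , 0.065, 0.07 , 0.075, 0.08 , 0.085, 0.09 , 0.095,
       0.1  , 0.105, 0.11 , 0.115, 0.12 , 0.125, 0.13 , 0.135, 0.14 ,
       0.145, 0.15 , 0.155, 0.16 , 0.165, 0.17 , 0.175]))
top 0.1524772820554915 [0.55181388 0.36161115 0.14785943]
```

View pics/g5.png

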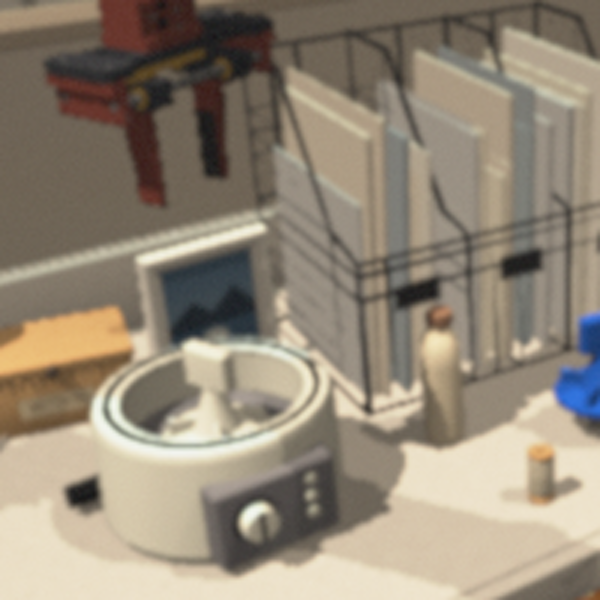

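The agitator stands free and upright in the tub. Its block top is at 0.152 m, exactly the home height, with no spring-back after release. The bottle and the spool are undisturbed.

```bash
python3 -c "
from rig import r
print(r.finish_job())"
```

```text
the job is handed in; nothing more can be done
None
```

The agitator is home on the tub floor and released, and the job is handed in: the tang dropped into the coupling on the first lowering without any turning, and the push on the floor read only a few newtons.

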